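Gauge the gap of a microscope levelling stage

ROBOT

A 6-joint arm with a two-finger parallel gripper is mounted at the origin on the work surface. World frame = base frame: x ahead of the robot, y to its left, z up, the work surface at z = 0. Lengths are in m, angles in degrees, forces in N, time in s.
With the tool pointing down it reaches from about 0.325 to 1 m from the base axis. Payload 5.1 kg.
Tool frame: the origin (TCP) lies at the centre of the arm's flange, where the gripper is bolted on; the fingertips stand 173 mm ahead of it and the grasp point (between the pads) lies arm.tcp_to_grasp ahead of it (arm.tcp_to_grasp is the distance from the TCP to the grasp point, in m); z points along the fingers, y is the direction in which the jaws open and shut (so a half turn about z gives the same grasp; the last joint's range is limited). The gripper opens to 85 mm and grips with 20 to 120 N. Pads are 22 mm wide; open, the fingers measure 114 mm over their backs; the gripper's body (76 mm by 85 mm) begins 54 mm behind the grasp point. The pads swing forward as they close: fully open they stand 13 mm farther back than shut.
Start: joints at [-80.993, 7.093, 94.555, -0, 78.352, -4.733], TCP at [0.154, -0.631, 0.405] pointing down, gripper open.
Joint ranges: [-149.61, 149.61], [-58.7, 133.49], [1.44, 155.28], [-77.14, 257.14], [18.33, 153.61], [-166.67, 166.67]. Speed limits (degrees/s): [147.25, 147.25, 180, 180, 180, 180].

INTERFACE

Orientations are given as a 3x3 rotation matrix whose columns are the frame's x, y, z axes.
In Python, from bench import arm gives the robot as it stands.
- The arm moves only by the shell command python3 -m pendant 'ROWS' [FORCE]. ROWS is a JSON object of lists of equal length, an entry for each row: "rotation": the turn, a rotation vector about the tool's x, y, z as a fraction of full scale, a list of three; "delta_pos": the shift along the tool's x, y, z as a fraction of full scale, a list of three; "jaw": the finger opening in mm, from 0 to 85.4. In form: {"rotation": [[rx, ry, rz], ...], "delta_pos": [[x, y, z], ...], "jaw": [jaw, ...]}. A call has 1 to 10 rows; each row is the pose to reach, as a shift and turn from the pose commanded when the call began, along the tool's axes at that moment, turning the shorter way round; what a row does not reach only later rows make up. Full scale, the value 1, is 300 mm for a shift and pi rad for a turn. A row lasts 1/8 s, in which the tool goes at most 62.5 mm and 10.7 degrees, less where a joint would pass 70% of its speed; a pose out of reach is approached as far as the arm can. A call with a number of a shift or a turn outside -1 to 1 is refused whole. A call with a gripper value outside its range is refused whole. The fingers move at their own pace and stop on an object; FORCE is the grip in N (left out, the last holds). Time passes only in rows, so rows that repeat a pose let the fingers close. It gives the time, the measured TCP pose, the force and the opening at its end, in the units of the state.
- arm.observe(): the state, without advancing time (a new reading comes with each control period).
- arm.read_camera(name): name is "scene" or "top" or "wrist"; returns the picture (480x640x3 uint8, blue, green, red); there is no depth.
- arm.camera_info(name): a dict with "mtx" (3x3 intrinsics, pixels), "R" (3x3) and "t" (3): a world point X has camera coordinates R X + t. Camera axes: x right, y down, z forward; pixel columns grow to the right and rows downward; lengths in m; the calibration is good to about 2 mm. A picture is of the moment at which its call begins: read the wrist's pose just before it. camera_info takes no time and is no camera call; for the wrist camera it gives the pose at the moment of the call.
- arm.hand_in(): hands the job in, once; it reports no verdict.
Trained networks look in the newest picture that a camera, given by its name, has taken for a name from the list of things; names that differ only in an ending like _2 or _b are one class to them, and where a whole thing is asked for, a point or a joint stands for the part that bears it (a point fixed in the world has none). Each returns a list of dicts, best first, with "p" (0 to 1); they miss things now and then, are a little off and sometimes report something else, mostly with a low value. They report only what shows in the picture. A call takes as long as a camera call. They do not tell look-alikes from the thing itself.
- arm.outline_of(thing, camera): "mask" (480x640 bool, what is visible of it) and "xy" ([column, row] in pixels, amid what is visible of it).
- arm.place_of(thing, camera): "xy" ([column, row] in pixels: a listed point, or the origin of a listed thing).
The state is a dict: "t": time; "joint_positions": joint angles; "joint_velocities": joint speeds; "joint_torque": joint torques, N m; "ee_pos": TCP position; "eef_rot": TCP orientation; "wrist_force": force on the tool from outside, world axes, zero at the start; "torque": the same for the moment, N m; "opening": finger opening in m.
Only numpy, scipy, OpenCV 4.12 (cv2) and the standard library are available. Lean on these libraries where they do the work, as an engineer would, in place of code of your own. Each camera call takes 0.05 s, during which the arm holds its last target.

TASK

The gap of the levelling stage has to be read with the taper gauge, but an eyepiece stands in front of the stage's open side: set it down upright in the steel tray first, without dropping it or knocking it over. Then lift the taper gauge by its handle and slide the blade straight in between the two plates from the open front, thin end first and lying flat on the lower plate, until it drags snugly between both plates; do not ram it. Finish while still holding the gauge by its handle at that depth for the reading, and leave everything else on the bench where it is.

Things in the scene. Friction and masses are not known exactly. Their poses are not given: they have to be found in the camera images.
- gauge_grip (a point): Taper gauge (loose, about 100 g): black handle 70 mm long (its x), 14 mm wide (y), 24 mm high (z), a straight steel blade out of one end. This point: middle of the handle. x along the blade to its thin end, z up. It starts level in the wooden rest, sloping face up.
- gauge_tip (a point): Middle of the lower edge of the blade's thin end: 125 mm along x and 6 mm below gauge_grip, same axes. The blade is 12 mm wide and sticks out 90 mm from the handle; its underside is flat, 6 mm above the handle's underside; its upper face slopes evenly: 2 mm thick at the tip, 8 mm at the handle.
- cradle: Wooden rest, fixed: base 176 x 50 x 5 mm. It carries the handle (underside 23 mm above the bench) near its back end and the blade 80 mm in front of the handle's middle; in between the handle is free on both sides and below, down to the base. Its side cheeks end 30 and 36 mm above the bench: lift the gauge straight up. Origin on the bench, mid-base.
- stage: Microscope levelling stage, bolted down: white foot 150 x 130 x 8 mm, black pedestal, lower aluminium plate 100 x 100 x 10 mm. Origin on the bench under the middle of the plates; the lower plate's flat upper face is 40 mm above it. Open front: the edge at x = -50 mm, where the blade goes in along +x. The foot sticks out 13 mm in front of the plates.
- top_front (a point): Middle of the lower front edge of the dark top plate (100 x 100 x 10 mm, rigid, right above the lower plate and parallel; axes as the stage). The gap, this point's height less 40 mm, is 4.5 to 7 mm: the blade becomes tight about 38 to 75 mm in. Snug means a few N between the blade and this plate (25 N is too much, 40 N rams it); pressing the blade down only makes it drag on the lower plate.
- top_plate: The dark top plate; origin at the middle of its underside. Three levelling screws carry it: in the front corners (42 mm either side of the middle, 10 mm back from the edge, 6 mm thick in the gap) and at the back (90 mm from the front edge). Their brass heads end 28 mm above the origin.
- eyepiece_mid (a point): Black microscope eyepiece (loose, about 110 g), upright on its eyecup on the bench before the stage's open front. 58 mm high; from below: 42 mm diameter up to 13 mm, 38 mm diameter from 16 to 40 mm, 30 mm diameter from 42 mm up. This point: on its axis, half-way up (29 mm); z along the axis.
- tray: Open flat steel accessory tray, fixed, empty: 150 mm (x) by 130 mm (y), walls 22 mm high and 3 mm thick, floor 3 mm thick. Origin on the bench under its middle.
- specimen_box: Bystander: open square wooden specimen box with graduated rims, 92 x 92 mm at its foot, 32 mm high. Origin at the middle of its underside.
- objective: Bystander: spare objective lens, a squat black cylinder 56 mm across and 36 mm high, wide end up. Origin at the middle of its underside.
- dish: Bystander: shallow clear glass dish, 88 mm across, 16 mm high. Origin at the middle of its underside.
- bottle: Bystander: closed amber bottle, 44 mm across, 100 mm high. Origin at the middle of its underside.
- blower: Bystander: rubber dust blower standing upright: a bulb 58 mm across with a thin nozzle, 95 mm high. Origin at the middle of its underside.
- slide_box: Bystander: closed grey slide box, 92 x 80 mm, 34 mm high. Origin at the middle of its underside.
- forceps: Bystander: steel forceps lying flat, 115 mm long, 8 mm high. Origin at the middle of its underside.
There are look-alikes about, which are no part of the job. Leave any orange look-alike of the part that bears eyepiece_mid alone.

How it is judged:
By the outcome, as a careful person would: the job done as asked, in the order asked, and still so for the second after the job is handed in, while the arm keeps its last pose, push and grip.
It also fails if it takes over 72 s, if anything falls off the work surface, if the arm or the gripper's body presses on something with over 40 N, if the wrist force passes 120 N, or if a joint passes its speed limit or range.

## Working session

There is one attempt and no reset: what is moved stays moved. The work goes in short steps, Python scripts to look and compute and a shell command to move; the robot and the scene stay as the last step left them, time stands still between calls to the robot, and variables do not carry over. Pictures are saved under pics/ and viewed, and the job is handed in when it is done.

```bash
mkdir -p pics; ls; python3 - <<'E'
from bench import arm
import cv2
s=arm.observe(); print(s, arm.tcp_to_grasp)
for n in("scene","top","wrist"):
    cv2.imwrite(f"pics/{n}0.png",arm.read_camera(n))
    i=arm.camera_info(n); print(n,i)
E
```

```text
pics
{'t': 0.0, 'joint_positions': array([-8.09920032e+01,  7.13242779e+00,  9.46352579e+01,  5.57276332e-04,
        7.83557745e+01, -4.73419522e+00]), 'joint_velocities': array([-0.07250461,  0.02583301, -0.04487315, -0.08299286,  0.0003129 ,
        0.06004419]), 'joint_torque': array([ 1.05855754e-03, -4.23611534e+01, -3.65454769e+01,  6.92345253e-06,
        7.06050094e-03, -4.35287689e-06]), 'ee_pos': array([ 0.15432334, -0.63113977,  0.40345259]), 'eef_rot': array([[ 9.71374951e-01,  2.37551252e-01, -3.27971044e-04],
       [ 2.37551404e-01, -9.71372634e-01,  2.12970056e-03],
       [ 1.87330937e-04, -2.14664776e-03, -9.99997678e-01]]), 'wrist_force': array([-0.31223012,  0.20794855, -0.65012363]), 'torque': array([-0.01014865,  0.02696455,  0.02469484]), 'opening': 0.08561854686397799} 0.1547
scene {'mtx': array([[446.87651403,   0.        , 326.48380361],
       [  0.        , 446.87651403, 238.66964462],
       [  0.        ,   0.        ,   1.        ]]), 'R': array([[-0.70589681,  0.7083086 , -0.00293707],
       [ 0.48321523,  0.47852979, -0.73315229],
       [-0.5178926
[... 161 characters left out ...]
       , 471.90129388, 241.59204799],
       [  0.        ,   0.        ,   1.        ]]), 'R': array([[-0.02136277, -0.99970126,  0.01187563],
       [-0.99681344,  0.02038495, -0.07711952],
       [ 0.07685439, -0.01348528, -0.99695113]]), 't': array([0.00155713, 0.56258564, 1.20757977])}
wrist {'mtx': array([[412.86232194,   0.        , 321.07502643],
       [  0.        , 412.86232194, 234.7390742 ],
       [  0.        ,   0.        ,   1.        ]]), 'R': array([[ 2.37884708e-01, -9.71293375e-01, -2.14193844e-04],
       [-9.23573717e-01, -2.26265690e-01,  3.09540672e-01],
       [-3.00703269e-01, -7.34371686e-02, -9.50886180e-01]]), 't': array([-0.64986272, -0.04050419,  0.37893924])}
```

View pics/scene0.png

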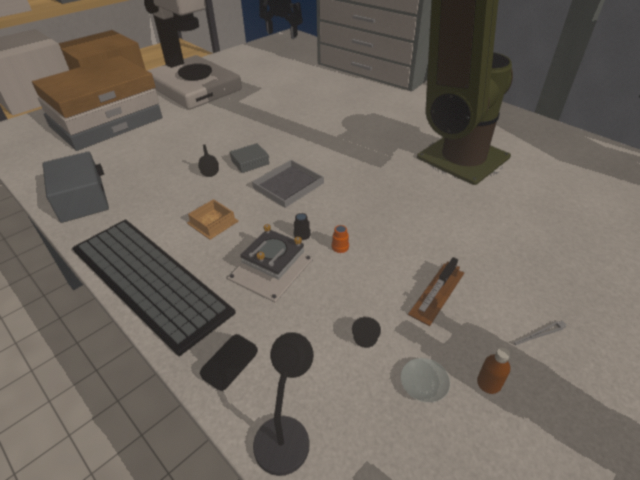

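View pics/top0.png

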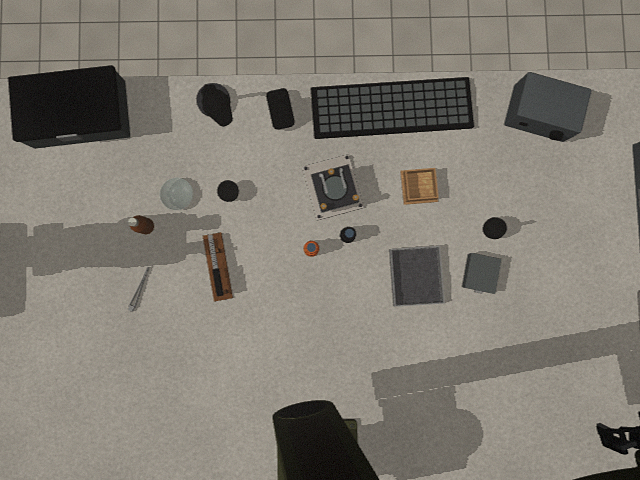

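```bash
python3 - <<'E'
from bench import arm
for c in("top","scene"):
  for n in "gauge_grip gauge_tip cradle stage top_front top_plate eyepiece_mid tray specimen_box objective dish bottle blower slide_box forceps".split():
    if c=="scene" and n not in "gauge_grip gauge_tip cradle stage top_front top_plate eyepiece_mid tray".split(): continue
    print(c,n,[(round(float(r['p']),2),[round(float(v),1) for v in r['xy']]) for r in arm.place_of(n,c)][:4])
print(arm.observe()['t'])
E
```

```text
top gauge_grip [(0.81, [219.6, 281.8])]
top gauge_tip [(0.66, [205.8, 230.2]), (0.64, [177.0, 194.0])]
top cradle [(0.74, [220.8, 263.5]), (0.64, [346.4, 232.5])]
top stage [(0.56, [333.4, 186.6])]
top top_front [(0.97, [337.9, 204.6])]
top top_plate [(0.57, [336.5, 188.2]), (0.49, [208.9, 232.5])]
top eyepiece_mid [(0.57, [348.0, 234.1]), (0.48, [312.8, 247.1])]
top tray [(0.74, [229.9, 188.9]), (0.71, [416.1, 278.8]), (0.16, [479.1, 274.1])]
top specimen_box [(0.66, [419.1, 186.8])]
top objective [(0.83, [230.3, 189.0]), (0.57, [336.0, 206.3]), (0.32, [144.9, 225.9])]
top dish []
top bottle [(0.64, [141.3, 225.0]), (0.42, [477.4, 273.2])]
top blower [(0.83, [488.5, 230.7])]
top slide_box [(0.59, [477.3, 271.6])]
top forceps [(0.55, [138.9, 289.5])]
scene gauge_grip [(0.83, [445.4, 270.7])]
scene gauge_tip [(0.68, [417.3, 309.5])]
scene cradle [(0.67, [437.7, 294.3]), (0.57, [364.4, 339.2])]
scene stage [(0.72, [273.0, 264.7])]
scene top_front [(0.89, [286.2, 237.3]), (0.16, [363.1, 342.6])]
scene top_plate [(0.96, [270.6, 250.3]), (0.72, [289.2, 184.7])]
scene eyepiece_mid [(0.8, [302.4, 222.9]), (0.8, [343.0, 236.7])]
scene tray [(0.66, [292.1, 185.3])]
1.3
```

```bash
cat > h.py <<'E'
from bench import arm
import numpy as np, cv2
def ray(i,uv):
    d=i['R'].T@np.linalg.inv(i['mtx'])@np.array([*uv,1.]); return -i['R'].T@i['t'],d
def onz(i,uv,z):
    c,d=ray(i,uv); return c+d*(z-c[2])/d[2]
def tri(obs):
    A=np.zeros((3,3));b=np.zeros(3)
    for i,uv in obs:
        c,d=ray(i,uv); d=d/np.linalg.norm(d); P=np.eye(3)-np.outer(d,d); A+=P;b+=P@c
    return np.linalg.solve(A,b)
def proj(i,X):
    p=i['mtx']@(i['R']@np.asarray(X,float)+i['t']); return p[:2]/p[2]
E
python3 - <<'E'
from h import *
np.set_printoptions(precision=4,suppress=True)
T=arm.camera_info('top');S=arm.camera_info('scene')
D=dict(grip=((219.6,281.8),(445.4,270.7),.035),tip=((205.8,230.2),(417.3,309.5),.029),cradle=((220.8,263.5),(437.7,294.3),0),stage=((333.4,186.6),(273,264.7),0),front=((337.9,204.6),(286.2,237.3),.046),plate=((336.5,188.2),(270.6,250.3),.046),eye=((348,234.1),(302.4,222.9),.029),orange=((312.8,247.1),(343,236.7),.029),tray=((416.1,278.8),(292.1,185.3),0))
for k,(a,b,z) in D.items(): print(k,onz(T,a,z),onz(S,b,z),tri([(T,a),(S,b)]))
for k,a,z in(('specbox',(419,187),0),('obj',(230,189),0),('slide',(477,272),0),('blower',(488.5,230.7),0),('dish',(177,194),0),('bottle',(144.9,226),0)): print(k,onz(T,a,z))
def crop(n,x0,y0,x1,y1,s,f):
    cv2.imwrite(f,cv2.resize(cv2.imread(f'pics/{n}0.png')[y0:y1,x0:x1],None,fx=s,fy=s,interpolation=cv2.INTER_CUBIC))
crop('top',290,140,470,320,4,'pics/c1.png'); 
crop('scene',210,160,360,310,4,'pics/c2.png')
crop('top',190,220,250,310,6,'pics/c3.png')
E
```

```text
grip [0.4635 0.2381 0.035 ] [0.4647 0.242  0.035 ] [0.4628 0.2398 0.0319]
tip [0.5973 0.2741 0.029 ] [0.5881 0.2598 0.029 ] [0.5974 0.268  0.0446]
cradle [0.5114 0.2414 0.    ] [ 0.5027  0.2554 -0.    ] [ 0.5071  0.2486 -0.0012]
stage [ 0.7108 -0.0605  0.    ] [ 0.6947 -0.0631 -0.    ] [ 0.7049 -0.0564  0.0132]
front [ 0.6548 -0.0684  0.046 ] [ 0.643  -0.0717  0.046 ] [ 0.6512 -0.0657  0.0557]
plate [ 0.6975 -0.0659  0.046 ] [ 0.6956 -0.0642  0.046 ] [ 0.6965 -0.065   0.0463]
eye [ 0.5797 -0.0938  0.029 ] [ 0.5697 -0.0972  0.029 ] [ 0.5774 -0.0915  0.0376]
orange [ 0.5478 -0.0018  0.029 ] [0.5363 0.007  0.029 ] [0.5431 0.0037 0.0322]
tray [ 0.4602 -0.273   0.    ] [ 0.4585 -0.261   0.    ] [ 0.4569 -0.2705 -0.0049]
specbox [ 0.7053 -0.2901  0.    ]
obj [0.7096 0.2157 0.    ]
slide [ 0.4747 -0.4354  0.    ]
blower [ 0.5839 -0.4714  0.    ]
dish [0.6988 0.3566 0.    ]
bottle [0.6148 0.4411 0.    ]
```

View pics/c2.png

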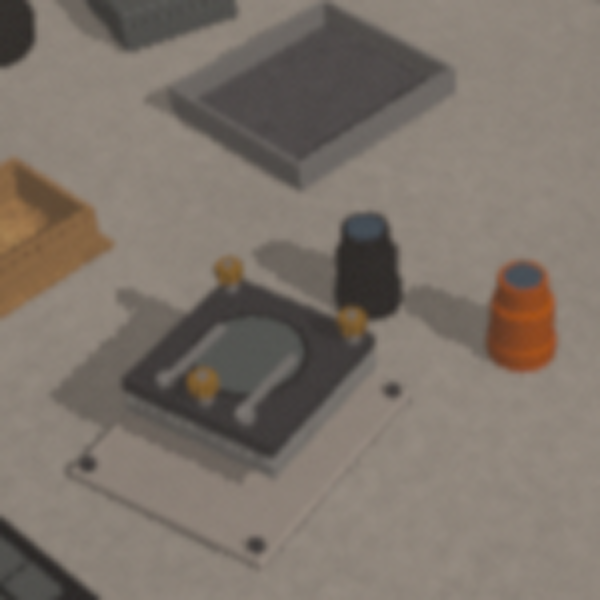

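View pics/c3.png

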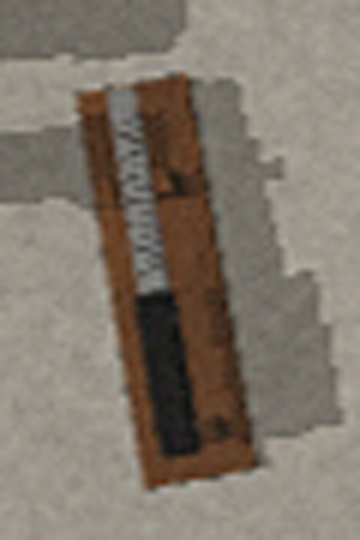

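The black eyepiece at top (348,234) / scene (302,223), in front of the stage's open side, is the one meant. The orange one at top (312,247) / scene (343,237) is the look-alike. The crops confirm both. I'll move to hover over the stage for a close wrist view.

```bash
python3 -m pendant '{"rotation":[[0,0,0],[0,0,0],[0,0,0],[0,0,0],[0,0,0],[0,0,0],[0,0,0]],"delta_pos":[[1,-0.7,0],[1,-0.7,0],[1,-0.7,0],[1,-0.7,0],[1,-0.7,0],[1,-0.7,0],[1,-0.7,0]],"jaw":[85,85,85,85,85,85,85]}' 40; python3 -m pendant '{"rotation":[[0,0,0],[0,0,0],[0,0,0],[0,0,0],[0,0,0],[0,0,0],[0,0,0],[0,0,0]],"delta_pos":[[1,-0.7,0],[1,-0.7,0],[1,-0.7,0],[1,-0.7,0],[1,-0.7,0],[1,-0.7,0],[1,-0.7,0],[1,-0.7,0]],"jaw":[85,85,85,85,85,85,85,85]}'
python3 - <<'E'
from h import *
np.set_printoptions(precision=4,suppress=True)
W=arm.camera_info('wrist'); cv2.imwrite('pics/w1.png',arm.read_camera('wrist'))
np.savez('w1.npz',**W)
for n in "stage top_front top_plate eyepiece_mid".split():
    for f in (arm.place_of,):
        for r in f(n,'wrist')[:3]:
            print(n,round(float(r['p']),2),r['xy'],*[onz(W,r['xy'],z)[:2] for z in (.029,.046)])
E
```

```text
t: 2.17
ee_pos: [0.3976, -0.3537, 0.405]
eef_rot: [[0.97, 0.243, 0.001], [0.243, -0.97, -0.0], [0.001, 0.0, -1.0]]
wrist_force: [0.4, -0.7, 0.1]
opening: 0.085
t: 3.18
ee_pos: [0.6373, -0.082, 0.4044]
eef_rot: [[0.972, 0.237, -0.001], [0.237, -0.972, -0.001], [-0.001, 0.0, -1.0]]
wrist_force: [-0.1, 0.4, -0.7]
opening: 0.0852
top_front 0.96 [311.8, 186.6] [ 0.6447 -0.0729] [ 0.6481 -0.0724]
top_front 0.29 [558.4, 172.1] [ 0.7055 -0.2705] [ 0.7059 -0.2603]
top_plate 0.85 [304.2, 126.0] [ 0.6915 -0.0555] [ 0.6926 -0.0559]
eyepiece_mid 0.84 [203.4, 274.7] [0.5427 0.0038] [0.5512 0.0005]
```

View pics/w1.png

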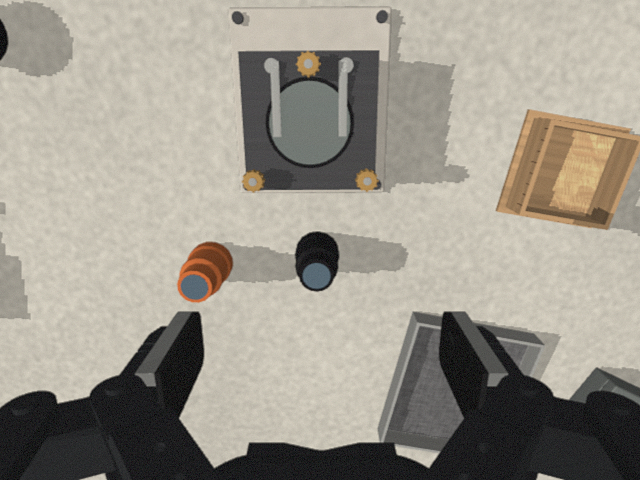

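The wrist view shows the black eyepiece at about (317,262) in front of the stage, with its top centre near (317,277). The orange one is at (205,272), and the network picked it, so I'll ignore that result. The top plate's front edge is near row 190. I'll enlarge this to measure.

```bash
python3 - <<'E'
from h import *
im=cv2.imread('pics/w1.png')
cv2.imwrite('pics/c4.png',cv2.resize(im[30:210,220:400],None,fx=3.3,fy=3.3,interpolation=cv2.INTER_CUBIC))
cv2.imwrite('pics/c5.png',cv2.resize(im[220:300,280:360],None,fx=6,fy=6,interpolation=cv2.INTER_CUBIC))
E
```

```text
(no output)
```

View pics/c4.png

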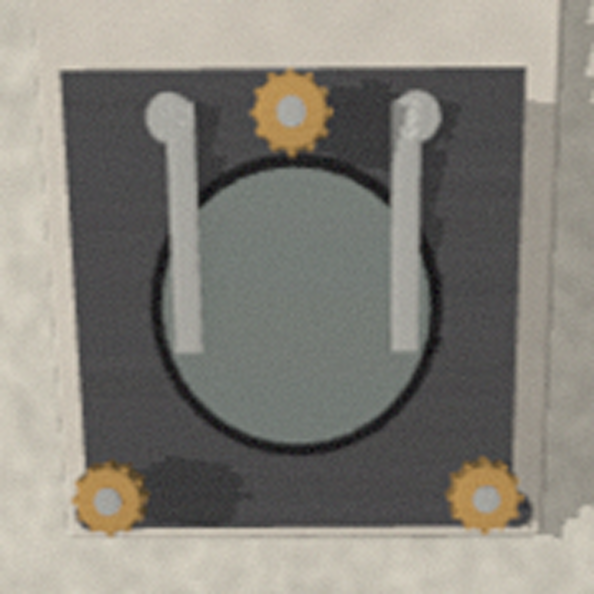

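View pics/c5.png

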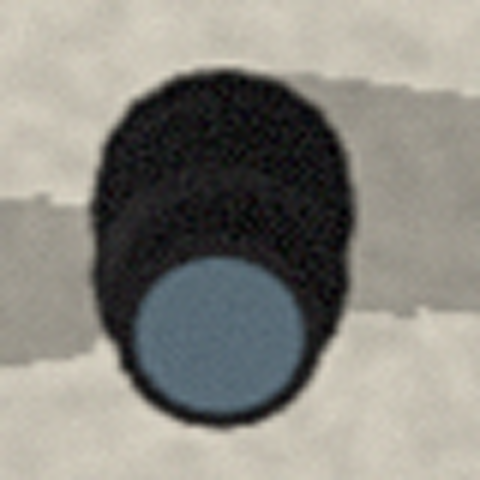

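```bash
python3 - <<'E'
from h import *
from scipy.optimize import least_squares
np.set_printoptions(precision=4,suppress=True)
W=dict(np.load('w1.npz'))
px=np.array([(238.5,51.5),(379.4,50.6),(374.8,189.1),(246,189.7)])
loc=np.array([(.05,.05),(.05,-.05),(-.05,-.05),(-.05,.05)])
def P(p):
    c,s=np.cos(p[3]),np.sin(p[3]); return np.array([(p[0]+c*a-s*b,p[1]+s*a+c*b,p[2]) for a,b in loc])
f=lambda p:np.ravel([proj(W,X) for X in P(p)]-px)
r=least_squares(f,[.7,-.06,.056,.2]);print(r.x,np.degrees(r.x[3]),r.fun)
r=least_squares(lambda q:f([q[0],q[1],.0558,q[2]]),[.7,-.06,.2]);print(r.x,np.degrees(r.x[2]),r.fun)
print(onz(W,(316.7,275.8),.058),onz(W,(316.7,275.8),.056), 'front at x-50:', r.x[:2]-.05*np.array([np.cos(r.x[2]),np.sin(r.x[2])]))
e=onz(W,(316.7,275.8),.058)
for z,rad in((0,.021),(.013,.021),(.058,.015)):
    a=np.linspace(0,2*np.pi,60);c=np.array([proj(W,[e[0]+rad*np.cos(t),e[1]+rad*np.sin(t),z]) for t in a]);print(z,c.min(0),c.max(0))
E
```

```text
[ 0.6957 -0.0597  0.0545  0.2434] 13.944066677319993 [-0.1713 -0.3993 -0.0358 -0.0672 -0.5323  0.2916  0.7613  0.2245]
[ 0.6958 -0.0598  0.2434] 13.944106162042807 [-0.472  -0.633   0.2589 -0.3033 -0.2854  0.608   0.5218  0.543 ]
[ 0.5784 -0.0934  0.058 ] [ 0.5776 -0.0936  0.056 ] front at x-50: [ 0.6472 -0.0718]
0 [295.4125 230.6537] [338.9703 271.5207]
0.013 [294.6144 234.9181] [339.5685 276.9311]
0.058 [298.6343 258.9641] [334.7473 292.1838]
```

```bash
python3 -m pendant '{"rotation":[[0,0,0],[0,0,0],[0,0,0],[0,0,0],[0,0,0],[0,0,0],[0,0,0],[0,0,0]],"delta_pos":[[-0.2,-0.005,0],[-0.2,-0.005,0.15],[-0.2,-0.005,0.35],[-0.2,-0.005,0.5],[-0.2,-0.005,0.62],[-0.2,-0.005,0.69],[-0.2,-0.005,0.73],[-0.2,-0.005,0.73]],"jaw":[85,85,85,85,85,85,85,85]}'; python3 -m pendant '{"rotation":[[0,0,0],[0,0,0],[0,0,0],[0,0,0],[0,0,0],[0,0,0]],"delta_pos":[[0,0,0],[0,0,0],[0,0,0],[0,0,0],[0,0,0],[0,0,0]],"jaw":[30,30,30,30,30,30]}' 40
python3 - <<'E'
from h import *
cv2.imwrite('pics/w2.png',arm.read_camera('wrist'))
E
```

```text
t: 4.42
ee_pos: [0.5789, -0.0939, 0.1858]
eef_rot: [[0.971, 0.237, -0.0], [0.237, -0.971, -0.0], [-0.0, 0.0, -1.0]]
wrist_force: [0.1, -0.6, 0.2]
opening: 0.0846
t: 5.18
ee_pos: [0.5793, -0.0934, 0.1872]
eef_rot: [[0.971, 0.237, 0.001], [0.237, -0.971, 0.001], [0.002, -0.0, -1.0]]
wrist_force: [-1.0, 2.1, 5.4]
opening: 0.037
```

View pics/w2.png

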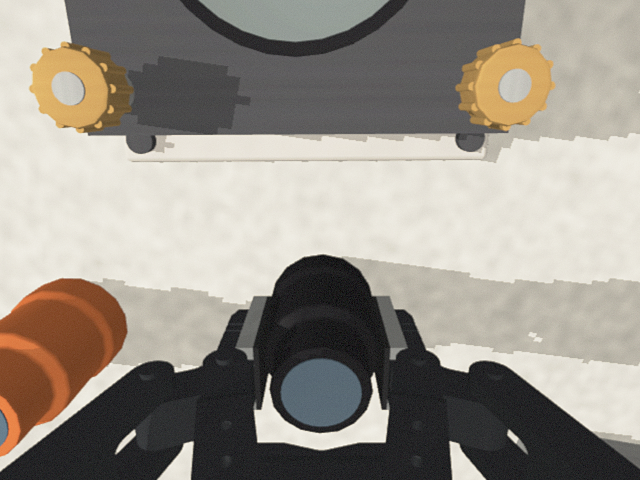

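```bash
python3 -m pendant '{"rotation":[[0,0,0],[0,0,0],[0,0,0],[0,0,0],[0,0,0],[0,0,0],[0,0,0],[0,0,0],[0,0,0],[0,0,0]],"delta_pos":[[0,0,-0.05],[0,0,-0.15],[-0.03,0.03,-0.26],[-0.13,0.12,-0.3],[-0.26,0.24,-0.3],[-0.38,0.35,-0.3],[-0.47,0.43,-0.3],[-0.52,0.477,-0.3],[-0.523,0.479,-0.3],[-0.523,0.479,-0.3]],"jaw":[30,30,30,30,30,30,30,30,30,30]}'
python3 - <<'E'
from h import *
W=arm.camera_info('wrist');cv2.imwrite('pics/w3.png',arm.read_camera('wrist')); np.savez('w3.npz',**W); print(arm.observe()['opening'])
E
```

```text
t: 6.48
ee_pos: [0.4606, -0.2703, 0.2761]
eef_rot: [[0.971, 0.237, 0.0], [0.237, -0.971, -0.0], [0.0, 0.0, -1.0]]
wrist_force: [0.2, 0.6, -1.0]
opening: 0.0373
0.036944281092940304
```

View pics/w3.png

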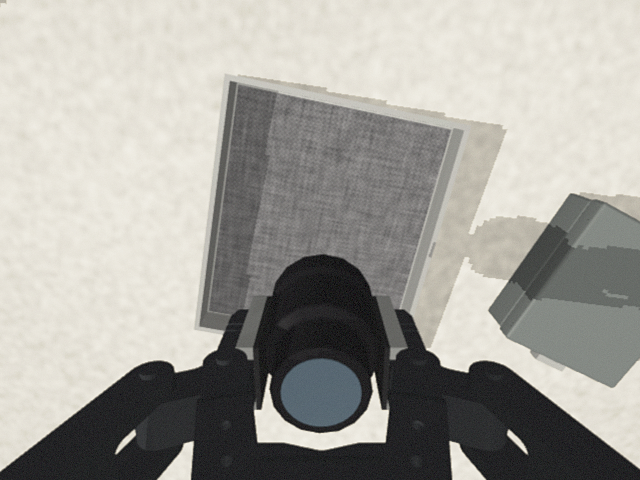

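```bash
python3 - <<'E'
from h import *
W=dict(np.load('w3.npz'))
a,b,c=[onz(W,p,.022) for p in((228,76),(464,128),(197,328))]
print(a,b,c,(b+c)/2,np.linalg.norm(a-b),np.linalg.norm(a-c))
E
```

```text
[ 0.53775295 -0.20360618  0.022     ] [ 0.5420076  -0.32811385  0.022     ] [ 0.39061005 -0.20971832  0.022     ] [ 0.46630882 -0.26891608  0.022     ] 0.12458034044674306 0.14726979724638695
```

```bash
python3 -m pendant '{"rotation":[[0,0,0],[0,0,0],[0,0,0],[0,0,0],[0,0,0],[0,0,0]],"delta_pos":[[0.017,0,0.1],[0.017,0,0.2],[0.017,0,0.25],[0.017,0,0.27],[0.017,0,0.28],[0.017,0,0.28]],"jaw":[30,30,30,30,30,30]}'; python3 -m pendant '{"rotation":[[0,0,0],[0,0,0],[0,0,0],[0,0,0]],"delta_pos":[[0,0,0.0033],[0,0,0.0067],[0,0,0.0067],[0,0,0.0067]],"jaw":[30,30,30,30]}'
```

```text
t: 7.28
ee_pos: [0.4658, -0.2696, 0.1925]
eef_rot: [[0.971, 0.238, 0.001], [0.238, -0.971, -0.001], [0.001, 0.001, -1.0]]
wrist_force: [0.0, -0.5, -1.2]
opening: 0.0372
t: 7.78
ee_pos: [0.4657, -0.2696, 0.1902]
eef_rot: [[0.971, 0.237, 0.001], [0.237, -0.971, -0.001], [0.001, 0.001, -1.0]]
wrist_force: [-1.3, 0.5, 2.5]
opening: 0.0367
```

```bash
python3 -m pendant '{"rotation":[[0,0,0],[0,0,0],[0,0,0],[0,0,0]],"delta_pos":[[0,0,0],[0,0,0],[0,0,0],[0,0,0]],"jaw":[42,48,58,58]}'; python3 -m pendant '{"rotation":[[0,0,0],[0,0,0],[0,0,0],[0,0,0],[0,0,0]],"delta_pos":[[0,0,-0.05],[0,0,-0.2],[0,0,-0.4],[0,0,-0.6],[0,0,-0.6]],"jaw":[58,58,58,58,58]}'
python3 - <<'E'
from h import *
cv2.imwrite('pics/w4.png',arm.read_camera('wrist'))
E
```

```text
t: 8.28
ee_pos: [0.4654, -0.2693, 0.1896]
eef_rot: [[0.971, 0.237, -0.0], [0.237, -0.971, 0.0], [-0.0, -0.0, -1.0]]
wrist_force: [-0.3, 0.6, -0.5]
opening: 0.0581
t: 8.9
ee_pos: [0.4667, -0.2702, 0.3783]
eef_rot: [[0.971, 0.238, 0.012], [0.238, -0.971, -0.008], [0.009, 0.011, -1.0]]
wrist_force: [0.1, 0.3, -0.6]
opening: 0.0579
```

View pics/w4.png

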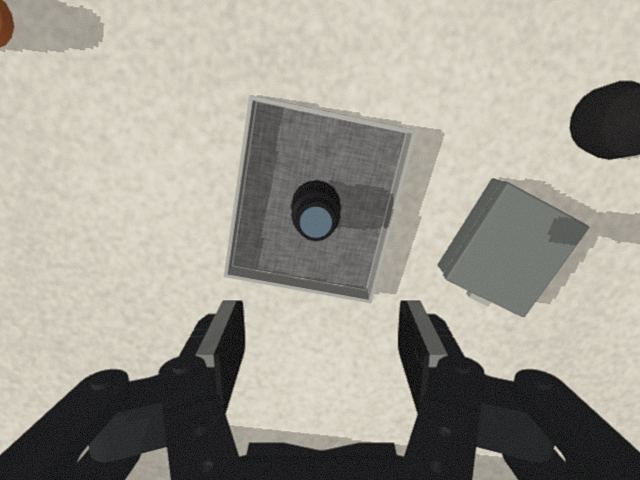

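The eyepiece stands upright in the middle of the tray, lens at (316,222). Next I'll hover over the gauge.

```bash
python3 -m pendant '{"rotation":[[0,0,0],[0,0,0],[0,0,0],[0,0,0],[0,0,0]],"delta_pos":[[0.258,-0.81,0],[0.258,-0.81,0],[0.258,-0.81,0],[0.258,-0.81,0],[0.258,-0.81,0]],"jaw":[58,58,58,58,58]}'; python3 -m pendant '{"rotation":[[0,0,0],[0,0,0],[0,0,0],[0,0,0],[0,0,0],[0,0,0],[0,0,0]],"delta_pos":[[0.258,-0.81,0],[0.258,-0.81,0],[0.258,-0.81,0],[0.258,-0.81,0],[0.258,-0.81,0],[0.258,-0.81,0],[0.258,-0.81,0]],"jaw":[58,58,58,58,58,58,58]}'
python3 - <<'E'
from h import *
np.set_printoptions(precision=4,suppress=True)
W=arm.camera_info('wrist');im=arm.read_camera('wrist');cv2.imwrite('pics/w5.png',im); np.savez('w5.npz',**W)
for n,z in(('gauge_grip',.035),('gauge_tip',.029)):
    for r in arm.place_of(n,'wrist')[:2]: print(n,r['p'],r['xy'],onz(W,r['xy'],z))
E
```

```text
t: 9.57
ee_pos: [0.4822, -0.0116, 0.3682]
eef_rot: [[0.97, 0.243, -0.003], [0.243, -0.97, 0.001], [-0.002, -0.001, -1.0]]
wrist_force: [-0.0, -0.5, 0.1]
opening: 0.0582
t: 10.45
ee_pos: [0.5006, 0.238, 0.3691]
eef_rot: [[0.972, 0.235, -0.001], [0.235, -0.972, -0.001], [-0.001, 0.001, -1.0]]
wrist_force: [-0.6, -0.2, -0.0]
opening: 0.058
gauge_grip 0.56 [299.7, 255.3] [0.4609 0.2448 0.035 ]
gauge_tip 0.62 [307.3, 89.2] [0.5822 0.267  0.029 ]
```

View pics/w5.png

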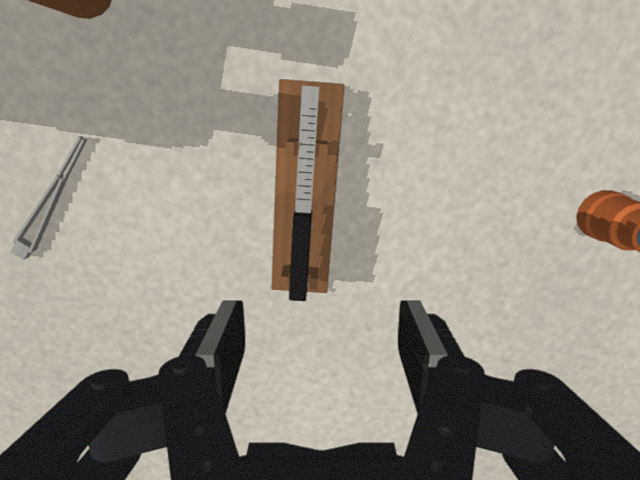

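```bash
python3 - <<'E'
from h import *
im=cv2.imread('pics/w5.png')
cv2.imwrite('pics/c6.png',cv2.resize(im[75:195,260:360],None,fx=5,fy=5,interpolation=cv2.INTER_CUBIC))
cv2.imwrite('pics/c7.png',cv2.resize(im[195:310,260:360],None,fx=5,fy=5,interpolation=cv2.INTER_CUBIC))
E
```

```text
(no output)
```

View pics/c6.png

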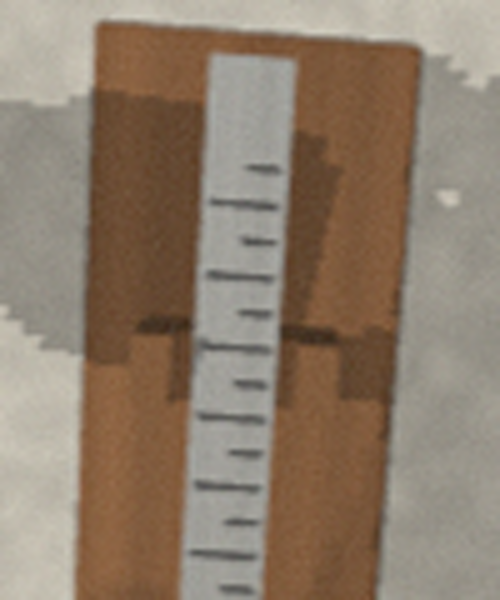

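View pics/c7.png

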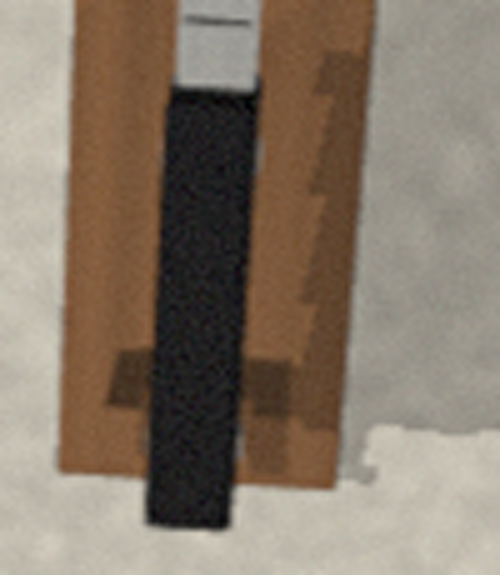

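```bash
python3 - <<'E'
from h import *
from scipy.optimize import least_squares
np.set_printoptions(precision=4,suppress=True)
W=dict(np.load('w5.npz'))
px=np.array([(302.2,85.8),(319.4,86.8),(289.2,299.8),(305.8,300.4),(294.4,213.4),(311.6,213)])
loc=np.array([(.125,.006,-.004),(.125,-.006,-.004),(-.035,.007,.012),(-.035,-.007,.012),(.035,.007,.012),(.035,-.007,.012)])
def P(p):
    c,s=np.cos(p[3]),np.sin(p[3]); return np.array([(p[0]+c*a-s*b,p[1]+s*a+c*b,p[2]+z) for a,b,z in loc])
f=lambda p:np.ravel([proj(W,X) for X in P(p)]-px)
r=least_squares(f,[.46,.24,.035,.2]);print(r.x,np.degrees(r.x[3]),r.fun)
r=least_squares(lambda q:f([q[0],q[1],.035,q[2]]),[.46,.24,.2]);print(r.x,np.degrees(r.x[2]),r.fun)
E
```

```text
[0.4617 0.2442 0.0311 0.1674] 9.594048266605835 [ 0.2144 -0.4787 -0.0908 -0.208  -0.3125 -0.975   0.7407 -0.4656 -1.1144
  0.1908  0.587   1.8719]
[0.4625 0.2443 0.1674] 9.588671410367994 [ 0.2001 -1.8734  0.1286 -1.582  -0.5119  0.4205  0.7597  0.9437 -1.2608
  0.5561  0.6912  2.2555]
```

```bash
python3 -m pendant '{"rotation":[[0,0,0.023],[0,0,0.023],[0,0,0.023],[0,0,0.023],[0,0,0.023],[0,0,0.023]],"delta_pos":[[-0.119,-0.046,0],[-0.119,-0.046,0.15],[-0.119,-0.046,0.3],[-0.119,-0.046,0.4],[-0.119,-0.046,0.42],[-0.119,-0.046,0.42]],"jaw":[58,58,58,58,58,58]}' 60
python3 - <<'E'
from h import *
W=arm.camera_info('wrist');s=arm.observe();im=arm.read_camera('wrist')
print(s['ee_pos'],s['eef_rot'])
# predicted: handle corners
c,sn=np.cos(.1674),np.sin(.1674)
for a,b,z in((.125,.006,-.004),(.125,-.006,-.004),(-.035,.007,.012),(-.035,-.007,.012),(.035,.007,.012),(.035,-.007,.012)):
    p=proj(W,(.4622+c*a-sn*b,.2443+sn*a+c*b,.035+z)); cv2.circle(im,tuple(int(round(v)) for v in p),2,(0,0,255),-1)
cv2.imwrite('pics/w6.png',im)
E
```

```text
t: 11.35
ee_pos: [0.4629, 0.2442, 0.2444]
eef_rot: [[0.986, 0.166, 0.001], [0.166, -0.986, 0.0], [0.001, -0.0, -1.0]]
wrist_force: [0.1, 0.1, -0.0]
opening: 0.0581
[0.462867   0.24417975 0.24438821] [[ 9.86110585e-01  1.66089027e-01  5.90872951e-04]
 [ 1.66088930e-01 -9.86110756e-01  2.09298795e-04]
 [ 6.17428406e-04 -1.08254301e-04 -9.99999804e-01]]
```

View pics/w6.png

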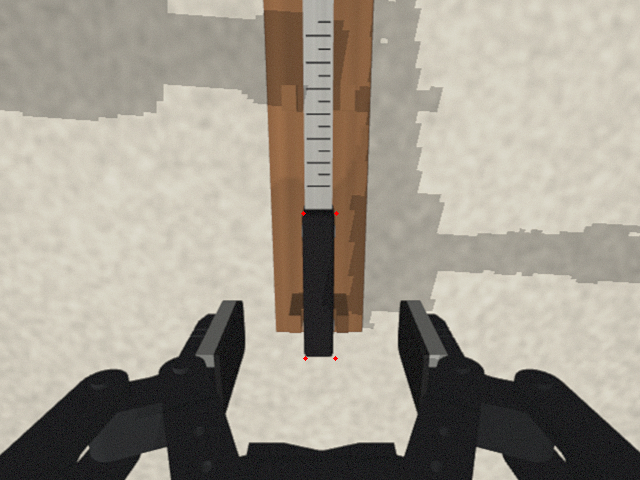

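Blade and handle line up with the jaws, with the handle at (319,282). The prediction is within about 1 mm. I'll descend, grip and lift.

```bash
python3 -m pendant '{"rotation":[[0,0,0],[0,0,0],[0,0,0],[0,0,0],[0,0,0]],"delta_pos":[[0.003,-0.001,0.1],[0.003,-0.001,0.16],[0.003,-0.001,0.182],[0.003,-0.001,0.182],[0.003,-0.001,0.182]],"jaw":[58,58,58,58,58]}'; python3 -m pendant '{"rotation":[[0,0,0],[0,0,0],[0,0,0],[0,0,0],[0,0,0],[0,0,0],[0,0,0]],"delta_pos":[[0,0,0],[0,0,0],[0,0,0],[0,0,0],[0,0,0],[0,0,0],[0,0,0]],"jaw":[8,8,8,8,8,8,8]}' 60
```

```text
t: 12.02
ee_pos: [0.4638, 0.2451, 0.1901]
eef_rot: [[0.986, 0.167, 0.002], [0.167, -0.986, 0.001], [0.002, -0.0, -1.0]]
wrist_force: [-0.8, 1.1, 0.7]
opening: 0.0583
t: 12.9
ee_pos: [0.4636, 0.245, 0.1896]
eef_rot: [[0.986, 0.167, 0.001], [0.167, -0.986, 0.0], [0.001, -0.0, -1.0]]
wrist_force: [-0.5, -0.7, 5.5]
opening: 0.0127
```

```bash
python3 -m pendant '{"rotation":[[0,0,0],[0,0,0],[0,0,0],[0,0,0],[0,0,0]],"delta_pos":[[0,0,-0.03],[0,0,-0.1],[0,0,-0.2],[0,0,-0.25],[0,0,-0.25]],"jaw":[8,8,8,8,8]}'
python3 - <<'E'
from h import *
np.set_printoptions(precision=4,suppress=True)
for n in('wrist','scene'): cv2.imwrite(f'pics/{n}7.png',arm.read_camera(n))
print(arm.observe()['ee_pos'],arm.observe()['torque'])
s=cv2.imread('pics/scene7.png');cv2.imwrite('pics/c8.png',cv2.resize(s[200:350,370:520],None,fx=4,fy=4,interpolation=cv2.INTER_CUBIC))
E
```

```text
t: 13.52
ee_pos: [0.4635, 0.245, 0.2651]
eef_rot: [[0.986, 0.167, 0.002], [0.167, -0.986, 0.001], [0.002, -0.0, -1.0]]
wrist_force: [-0.4, -0.4, -1.6]
opening: 0.013
[0.4628 0.2447 0.2631] [-0.0349  0.0942  0.0132]
```

View pics/wrist7.png

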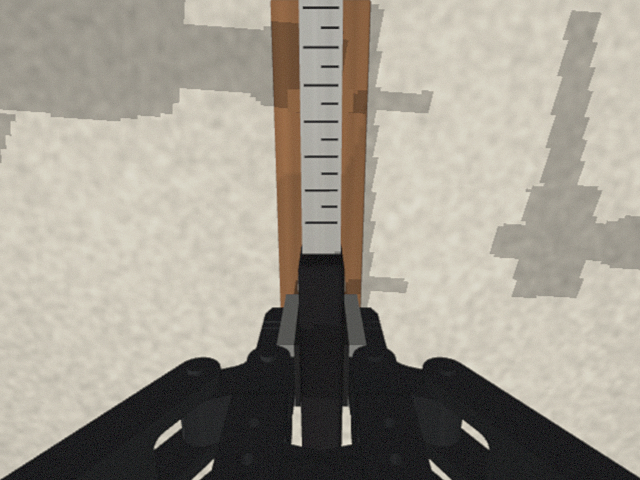

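View pics/c8.png

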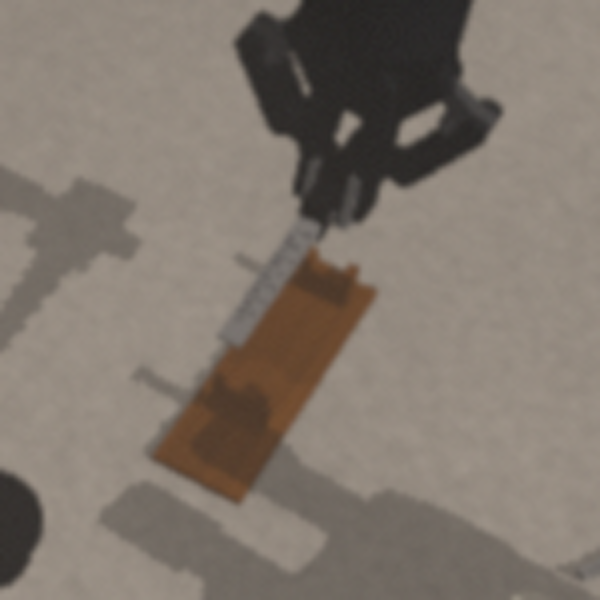

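```bash
python3 -m pendant '{"rotation":[[0,0,0],[0,0,0],[0,0,0],[0,0,0],[0,0,0]],"delta_pos":[[-0.01,0.1,0],[-0.02,0.25,0],[-0.03,0.42,0],[-0.04,0.6,0],[-0.04,0.6,0]],"jaw":[8,8,8,8,8]}';python3 -m pendant '{"rotation":[[0,0,-0.0241],[0,0,-0.0241],[0,0,-0.0241],[0,0,-0.0241],[0,0,-0.0241],[0,0,-0.0241],[0,0,-0.0241]],"delta_pos":[[-0.01,0.18,0],[-0.02,0.35,0],[-0.03,0.48,0],[-0.045,0.56,0],[-0.045,0.583,0],[-0.045,0.583,0],[-0.045,0.583,0]],"jaw":[8,8,8,8,8,8,8]}'
python3 - <<'E'
from h import *
np.set_printoptions(precision=4,suppress=True)
W=arm.camera_info('wrist');im=arm.read_camera('wrist');cv2.imwrite('pics/w8.png',im);np.savez('w8.npz',**W)
sc=arm.read_camera('scene');cv2.imwrite('pics/s8.png',sc)
for n in ('top_front','gauge_tip'):
    for r in arm.place_of(n,'wrist')[:2]: print(n,r['p'],r['xy'])
s=arm.observe();print(s['ee_pos'],s['eef_rot'])
cv2.imwrite('pics/c9.png',cv2.resize(sc[180:330,220:420],None,fx=4,fy=4,interpolation=cv2.INTER_CUBIC))
E
```

```text
t: 14.25
ee_pos: [0.4812, 0.0627, 0.2626]
eef_rot: [[0.987, 0.162, -0.003], [0.162, -0.987, -0.0], [-0.003, -0.0, -1.0]]
wrist_force: [0.5, 0.3, -1.0]
opening: 0.0132
t: 15.12
ee_pos: [0.4973, -0.1082, 0.2637]
eef_rot: [[0.97, 0.242, -0.001], [0.242, -0.97, 0.001], [-0.001, -0.001, -1.0]]
wrist_force: [0.2, 0.6, -0.7]
opening: 0.013
[ 0.4973 -0.1086  0.2641] [[ 0.9703  0.2419  0.    ]
 [ 0.2419 -0.9703  0.0001]
 [ 0.     -0.0001 -1.    ]]
```

View pics/w8.png

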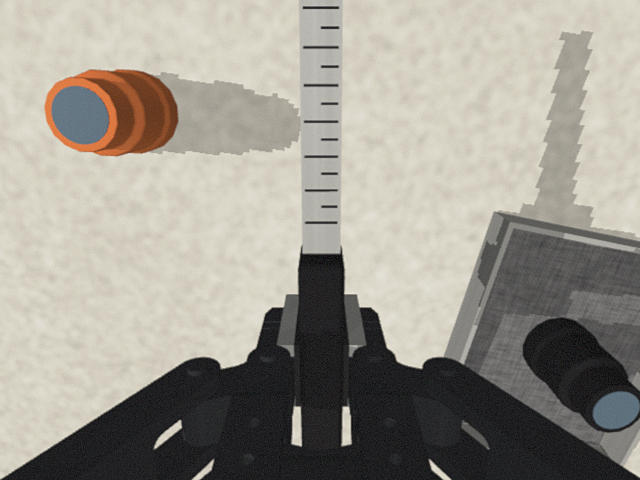

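View pics/c9.png

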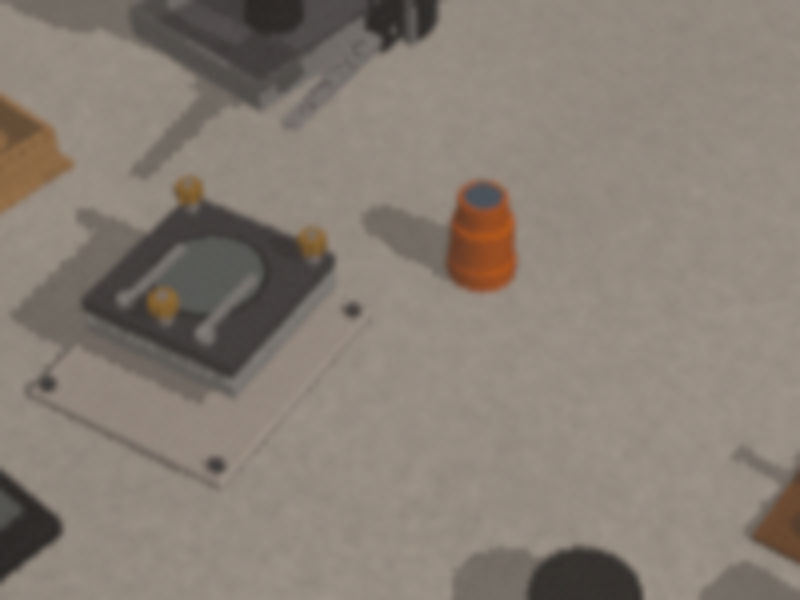

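```bash
python3 -m pendant '{"rotation":[[0,0,0],[0,0,0],[0,0,0],[0,0,0],[0,0,0],[0,0,0]],"delta_pos":[[0,0,0.08],[0,0,0.16],[0,0,0.2],[0,0,0.209],[0,0,0.209],[0,0,0.209]],"jaw":[8,8,8,8,8,8]}'
python3 - <<'E'
from h import *
from scipy.optimize import least_squares
np.set_printoptions(precision=4,suppress=True)
s=arm.observe();p=s['ee_pos'];R=s['eef_rot'];print(p,R[:,0])
for n in('scene','top'):
    I=arm.camera_info(n);im=arm.read_camera(n);cv2.imwrite(f'pics/{n}9.png',im)
    K=8
    g=p+R[:,2]*.1547
    pts=[(.125,.006,-.006),(.125,-.006,-.006),(.035,.006,-.006),(.035,-.006,-.006)]
    ps=[proj(I,g+R[:,0]*a-R[:,1]*b+np.array([0,0,z])) for a,b,z in pts]
    fr=np.array([.6472,-.0718,0]);xs=np.array([.9706,.2409,0]);ys=np.array([-.2409,.9706,0])
    ps+=[proj(I,fr+ys*b+[0,0,z]) for b in(.05,-.05) for z in (.04,.056)]
    c=np.mean(ps,0).astype(int); x0,y0=c[0]-50,c[1]-37
    big=cv2.resize(im[y0:y0+75,x0:x0+100],None,fx=K,fy=K,interpolation=cv2.INTER_CUBIC)
    for q in ps: cv2.circle(big,tuple(int(v) for v in ((q-[x0,y0]+.5)*K)),3,(0,0,255),-1)
    cv2.imwrite(f'pics/{n}9c.png',big)
E
```

```text
t: 16.08
ee_pos: [0.4978, -0.1094, 0.2025]
eef_rot: [[0.971, 0.241, 0.002], [0.241, -0.971, -0.001], [0.002, 0.001, -1.0]]
wrist_force: [0.3, 0.1, -1.8]
opening: 0.0131
[ 0.4978 -0.1094  0.2025] [0.9706 0.2409 0.0016]
```

View pics/scene9c.png

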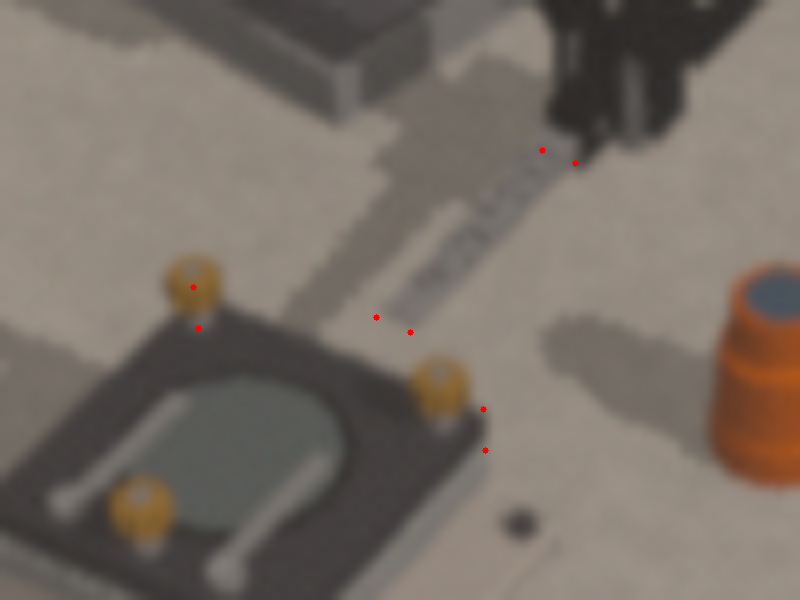

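View pics/top9c.png

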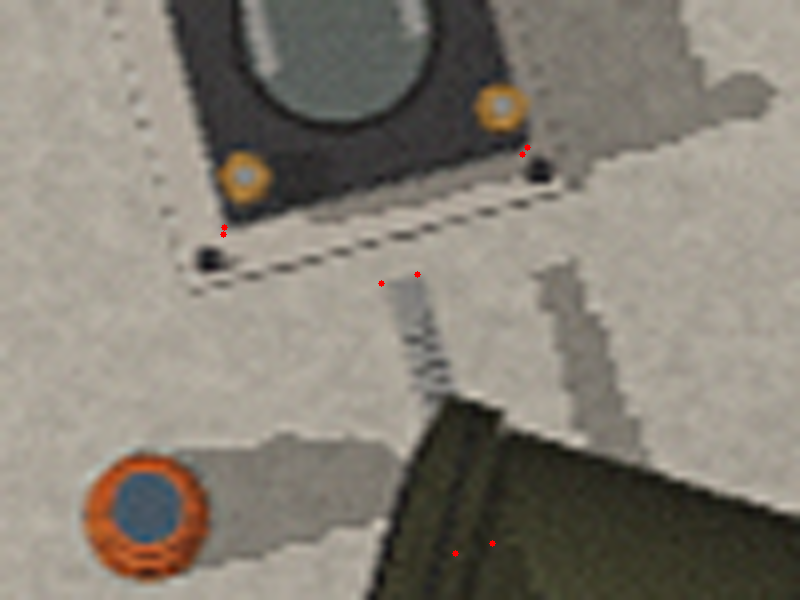

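```bash
python3 -m pendant '{"rotation":[[0,0,0],[0,0,0],[0,0,0],[0,0,0]],"delta_pos":[[0.04,0,0.002],[0.08,0,0.002],[0.08,0,0.002],[0.08,0,0.002]],"jaw":[8,8,8,8]}';
for k in 1; do :; done
python3 -m pendant '{"rotation":[[0,0,0],[0,0,0]],"delta_pos":[[0.015,0,0],[0.015,0,0]],"jaw":[8,8]}'
python3 -m pendant '{"rotation":[[0,0,0],[0,0,0]],"delta_pos":[[0.013,0,0],[0.013,0,0]],"jaw":[8,8]}'
```

```text
t: 16.68
ee_pos: [0.5207, -0.1034, 0.2006]
eef_rot: [[0.97, 0.241, -0.001], [0.241, -0.97, 0.0], [-0.001, -0.0, -1.0]]
wrist_force: [-1.0, 0.8, -0.7]
opening: 0.0132
t: 16.92
ee_pos: [0.5252, -0.1024, 0.2009]
eef_rot: [[0.971, 0.241, 0.0], [0.241, -0.971, -0.0], [0.0, 0.0, -1.0]]
wrist_force: [0.4, -0.1, -0.2]
opening: 0.0129
t: 17.18
ee_pos: [0.529, -0.1015, 0.2009]
eef_rot: [[0.971, 0.241, 0.0], [0.241, -0.971, -0.0], [0.0, 0.0, -1.0]]
wrist_force: [-0.5, 0.8, -1.7]
opening: 0.0132
```

```bash
for i in 1; do python3 -m pendant '{"rotation":[[0,0,0],[0,0,0],[0,0,0]],"delta_pos":[[0.007,0,0],[0.012,0,0],[0.012,0,0]],"jaw":[8,8,8]}'; done
python3 -m pendant '{"rotation":[[0,0,0],[0,0,0],[0,0,0]],"delta_pos":[[0.007,0,0],[0.012,0,0],[0.012,0,0]],"jaw":[8,8,8]}'
python3 - <<'E'
from h import *
for n,(x0,y0) in dict(scene=(250,190),top=(290,170)).items():
    im=arm.read_camera(n);cv2.imwrite(f'pics/{n}10c.png',cv2.resize(im[y0:y0+75,x0:x0+100],None,fx=8,fy=8,interpolation=cv2.INTER_CUBIC))
cv2.imwrite('pics/w10.png',arm.read_camera('wrist'))
E
```

```text
t: 17.55
ee_pos: [0.5324, -0.1006, 0.2008]
eef_rot: [[0.971, 0.241, 0.0], [0.241, -0.971, -0.0], [0.0, 0.0, -1.0]]
wrist_force: [0.6, 0.1, -0.9]
opening: 0.0131
t: 17.92
ee_pos: [0.5359, -0.0997, 0.2008]
eef_rot: [[0.971, 0.241, 0.0], [0.241, -0.971, 0.0], [0.0, 0.0, -1.0]]
wrist_force: [-0.3, -0.1, 0.1]
opening: 0.0133
```

View pics/scene10c.png

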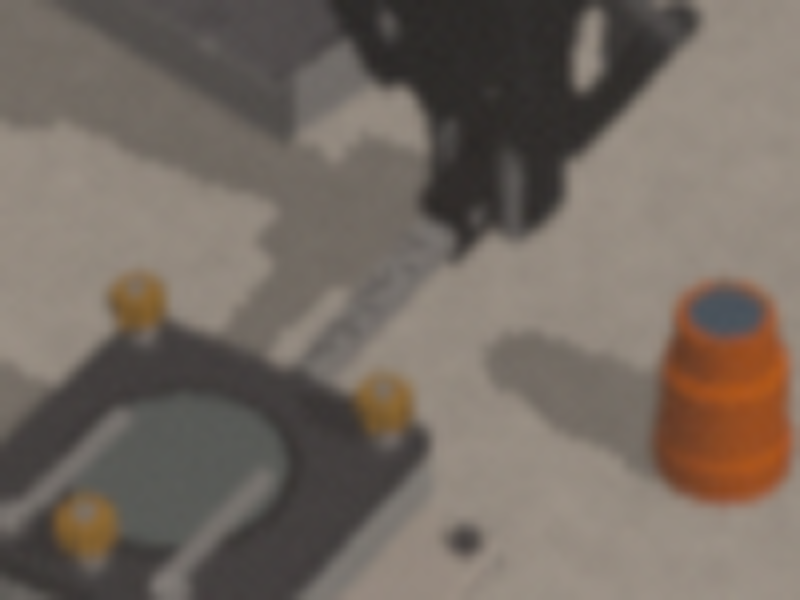

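View pics/w10.png

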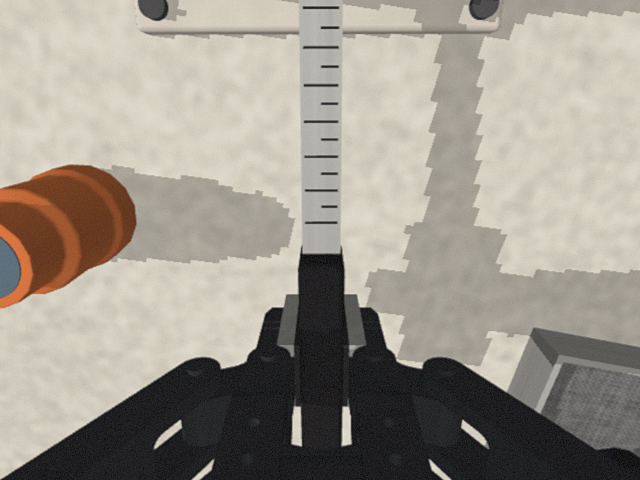

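View pics/top10c.png

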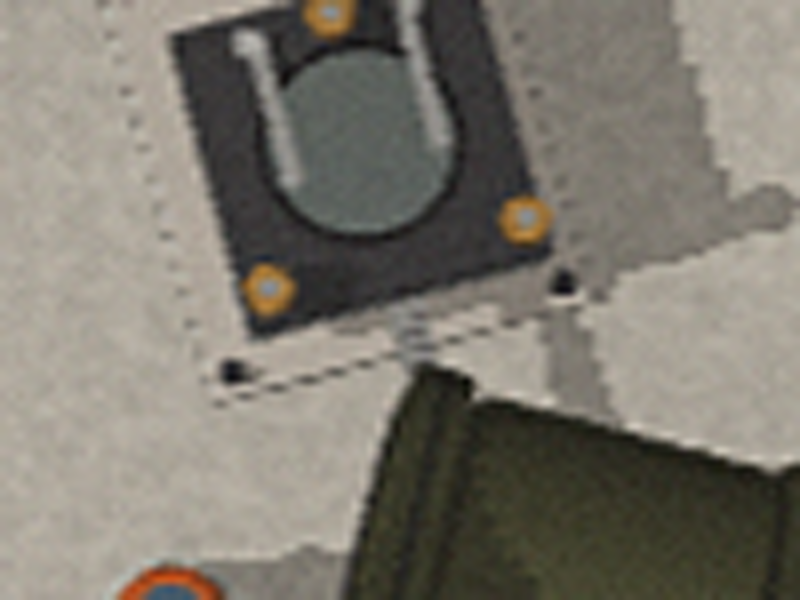

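```bash
python3 -m pendant '{"rotation":[[0,0,0],[0,0,0],[0,0,0]],"delta_pos":[[0.01,0,0.002],[0.01,0,0.002],[0.01,0,0.002]],"jaw":[8,8,8]}'
python3 -m pendant '{"rotation":[[0,0,0],[0,0,0],[0,0,0]],"delta_pos":[[0.01,0,0.002],[0.01,0,0.002],[0.01,0,0.002]],"jaw":[8,8,8]}'
python3 -c "
from bench import arm
s=arm.observe();print(s['wrist_force'],s['torque'],s['ee_pos'])"
```

```text
t: 18.45
ee_pos: [0.5389, -0.099, 0.2004]
eef_rot: [[0.971, 0.241, 0.001], [0.241, -0.971, -0.0], [0.001, 0.0, -1.0]]
wrist_force: [0.1, -0.3, -0.0]
opening: 0.0131
t: 18.82
ee_pos: [0.5418, -0.0984, 0.2]
eef_rot: [[0.971, 0.241, 0.001], [0.241, -0.971, -0.0], [0.001, 0.0, -1.0]]
wrist_force: [-1.5, -0.4, 2.4]
opening: 0.0132
[-1.54647363 -0.3995142   2.43310532] [ 0.11198105 -0.18955456  0.01449218] [ 0.54184154 -0.09835698  0.19995392]
```

```bash
python3 -m pendant '{"rotation":[[0,0,0],[0,0,0],[0,0,0],[0,0,0]],"delta_pos":[[0.01,0,0],[0.02,0,0],[0.03,0,0],[0.03,0,0]],"jaw":[8,8,8,8]}'
python3 -m pendant '{"rotation":[[0,0,0],[0,0,0],[0,0,0],[0,0,0]],"delta_pos":[[0.01,0,0],[0.02,0,0],[0.03,0,0],[0.03,0,0]],"jaw":[8,8,8,8]}'
python3 - <<'E'
from h import *
s=arm.observe();print(s['torque'],s['eef_rot'][:,0])
cv2.imwrite('pics/w11.png',arm.read_camera('wrist'))
E
```

```text
t: 19.32
ee_pos: [0.5507, -0.0961, 0.1998]
eef_rot: [[0.971, 0.241, 0.001], [0.241, -0.971, -0.0], [0.001, 0.0, -1.0]]
wrist_force: [-2.0, -0.3, 3.7]
opening: 0.013
t: 19.82
ee_pos: [0.5593, -0.094, 0.1999]
eef_rot: [[0.971, 0.241, 0.0], [0.241, -0.971, -0.0], [0.0, 0.0, -1.0]]
wrist_force: [-2.7, -0.4, 4.9]
opening: 0.0135
[ 0.05551474 -0.11719009 -0.01549186] [9.70552080e-01 2.40891044e-01 4.06722736e-04]
```

View pics/w11.png

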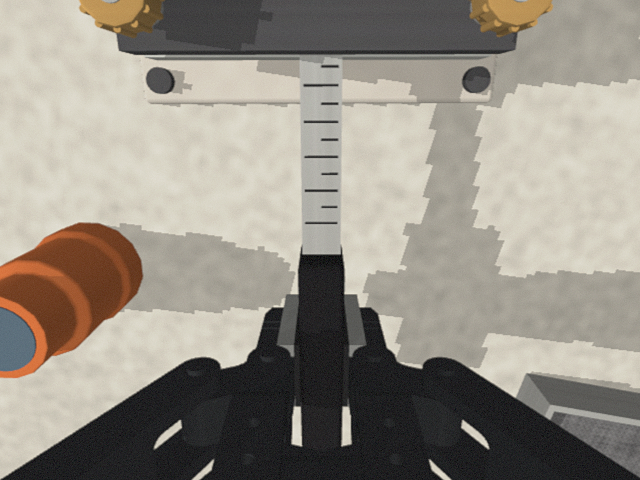

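```bash
python3 -m pendant '{"rotation":[[0,0,0],[0,0,0],[0,0,0]],"delta_pos":[[0,0,-0.002],[0.003,0,-0.002],[0.003,0,-0.002]],"jaw":[8,8,8]}'
python3 - <<'E'
from h import *
np.set_printoptions(precision=4,suppress=True)
W=arm.camera_info('wrist');im=arm.read_camera('wrist')
cv2.imwrite('pics/c12.png',cv2.resize(im[0:120,280:440],None,fx=5,fy=5,interpolation=cv2.INTER_CUBIC))
s=arm.observe();print(s['torque'],s['ee_pos'],s['wrist_force'])
g=s['ee_pos']+s['eef_rot'][:,2]*.1547
for d in(.02,.03,.034,.038,.042,.05,.09): print(d,proj(W,g+s['eef_rot'][:,0]*(.125-d)+[0,0,-.006+.002+.006*d/.09]))
for z in (.0445,.0455,.0465,.047): print(z,proj(W,[.6472,-.0718,z]))
E
```

```text
t: 20.25
ee_pos: [0.5598, -0.0938, 0.2001]
eef_rot: [[0.971, 0.241, -0.001], [0.241, -0.971, -0.0], [-0.001, -0.0, -1.0]]
wrist_force: [-3.7, -1.4, 3.6]
opening: 0.0132
[-0.0493  0.0465 -0.0849] [ 0.5598 -0.0938  0.2001] [-3.5327 -1.1914  4.0902]
0.02 [319.8683  -0.3132]
0.03 [319.883   39.7594]
0.034 [319.8887  55.3099]
0.038 [319.8943  70.5973]
0.042 [319.8998  85.6282]
0.05 [319.9106 114.9462]
0.09 [319.9594 248.131 ]
0.0445 [318.9755  58.0357]
0.0455 [318.9625  57.686 ]
0.0465 [318.9493  57.3304]
0.047 [318.9426  57.1504]
```

View pics/c12.png

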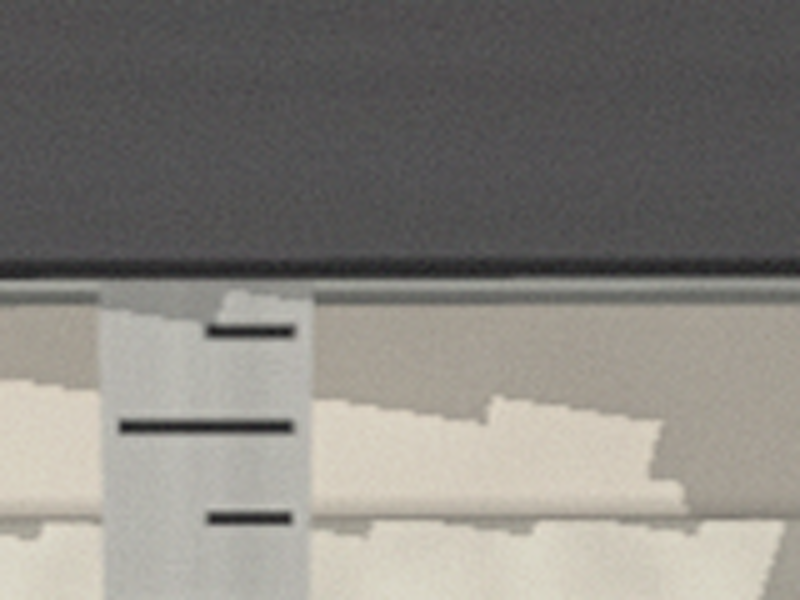

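```bash
cat > st.py <<'E'
from bench import arm
import numpy as np
for k in range(2):
    s=arm.observe();F=s['wrist_force'];T=s['torque'];xs=np.array([.9706,.2409,0]);ys=np.array([-.2409,.9706,0]);p=s['ee_pos']
    print('Fx %.1f Fy %.1f Fz %.1f Ty %.3f Tx %.3f Tz %.3f along %.4f z %.4f pitch %.2f depth~%.1f'%(F@xs,F@ys,F[2],T@ys,T@xs,T[2],p@xs,p[2],np.degrees(s['eef_rot'][2,0]),1e3*(p@xs+.125-np.array([.6472,-.0718,0])@xs)))
    break
E
python3 -m pendant '{"rotation":[[0,0,0],[0,0,0]],"delta_pos":[[0,0,-0.002],[0,0,-0.002]],"jaw":[8,8]}' >/dev/null; python3 st.py
python3 -m pendant '{"rotation":[[0,0,0],[0,0,0]],"delta_pos":[[0.003,0,0],[0.003,0,0]],"jaw":[8,8]}'>/dev/null; python3 st.py
python3 -m pendant '{"rotation":[[0,0,0],[0,0,0]],"delta_pos":[[0.003,0,0],[0.003,0,0]],"jaw":[8,8]}'>/dev/null; python3 st.py
```

```text
Fx -1.2 Fy -0.4 Fz 0.7 Ty 0.063 Tx -0.122 Tz -0.047 along 0.5208 z 0.2004 pitch -0.01 depth~34.9
Fx -0.2 Fy 0.2 Fz -0.2 Ty 0.019 Tx 0.009 Tz -0.019 along 0.5218 z 0.2005 pitch -0.02 depth~35.9
Fx -0.1 Fy -0.2 Fz -0.0 Ty -0.068 Tx 0.049 Tz 0.011 along 0.5227 z 0.2006 pitch 0.00 depth~36.9
```

```bash

python3 -m pendant '{"rotation":[[0,0,0],[0,0,0]],"delta_pos":[[0.003,0,0.001],[0.003,0,0.001]],"jaw":[8,8]}'>/dev/null; python3 st.py
python3 -m pendant '{"rotation":[[0,0,0],[0,0,0]],"delta_pos":[[0.003,0,0],[0.003,0,0]],"jaw":[8,8]}'>/dev/null; python3 st.py
python3 -m pendant '{"rotation":[[0,0,0],[0,0,0]],"delta_pos":[[0.003,0,0],[0.003,0,0]],"jaw":[8,8]}'>/dev/null; python3 st.py
python3 -m pendant '{"rotation":[[0,0,0],[0,0,0]],"delta_pos":[[0.003,0,0],[0.003,0,0]],"jaw":[8,8]}'>/dev/null; python3 st.py
```

```text
Fx -0.6 Fy 0.2 Fz 0.7 Ty 0.015 Tx 0.053 Tz -0.002 along 0.5236 z 0.2005 pitch 0.00 depth~37.8
Fx -0.9 Fy 0.2 Fz -0.1 Ty 0.011 Tx 0.025 Tz -0.036 along 0.5246 z 0.2005 pitch 0.01 depth~38.7
Fx -1.1 Fy -0.2 Fz -0.6 Ty 0.042 Tx -0.013 Tz -0.017 along 0.5255 z 0.2006 pitch 0.01 depth~39.6
Fx -1.6 Fy 0.3 Fz 0.8 Ty 0.005 Tx -0.006 Tz -0.067 along 0.5264 z 0.2005 pitch 0.01 depth~40.5
```

```bash

python3 -m pendant '{"rotation":[[0,0,0],[0,0,0]],"delta_pos":[[0.003,0,0],[0.003,0,0]],"jaw":[8,8]}'>/dev/null; python3 st.py
python3 -m pendant '{"rotation":[[0,0,0],[0,0,0]],"delta_pos":[[0.003,0,0],[0.003,0,0]],"jaw":[8,8]}'>/dev/null; python3 st.py
python3 -m pendant '{"rotation":[[0,0,0],[0,0,0]],"delta_pos":[[0.003,0,0],[0.003,0,0]],"jaw":[8,8]}'>/dev/null; python3 st.py
```

```text
Fx -0.3 Fy -0.1 Fz 1.0 Ty 0.034 Tx -0.037 Tz 0.037 along 0.5273 z 0.2005 pitch 0.01 depth~41.4
Fx -1.2 Fy 0.4 Fz 0.7 Ty 0.007 Tx 0.016 Tz 0.007 along 0.5282 z 0.2005 pitch 0.01 depth~42.3
Fx -1.4 Fy -0.1 Fz 0.5 Ty -0.068 Tx 0.015 Tz 0.025 along 0.5291 z 0.2005 pitch 0.01 depth~43.2
```

```bash

python3 -m pendant '{"rotation":[[0,0,0],[0,0,0]],"delta_pos":[[0.003,0,0],[0.003,0,0]],"jaw":[8,8]}'>/dev/null; python3 st.py
python3 -m pendant '{"rotation":[[0,0,0],[0,0,0]],"delta_pos":[[0.003,0,0],[0.003,0,0]],"jaw":[8,8]}'>/dev/null; python3 st.py
```

```text
Fx -0.5 Fy -0.5 Fz -0.6 Ty 0.000 Tx 0.007 Tz 0.014 along 0.5300 z 0.2005 pitch 0.01 depth~44.1
Fx -0.3 Fy 0.2 Fz -0.6 Ty 0.049 Tx 0.042 Tz 0.010 along 0.5309 z 0.2005 pitch 0.01 depth~45.0
```

```bash

python3 -m pendant '{"rotation":[[0,0,0],[0,0,0]],"delta_pos":[[0.003,0,0.001],[0.003,0,0.001]],"jaw":[8,8]}'>/dev/null; python3 st.py
python3 -m pendant '{"rotation":[[0,0,0],[0,0,0]],"delta_pos":[[0.003,0,0],[0.003,0,0]],"jaw":[8,8]}'>/dev/null; python3 st.py
python3 -m pendant '{"rotation":[[0,0,0],[0,0,0]],"delta_pos":[[0.003,0,0],[0.003,0,0]],"jaw":[8,8]}'>/dev/null; python3 st.py
```

```text
Fx -2.5 Fy 0.1 Fz 3.1 Ty 0.030 Tx 0.023 Tz -0.008 along 0.5318 z 0.2004 pitch 0.01 depth~45.9
Fx -1.1 Fy 0.1 Fz 2.2 Ty 0.088 Tx 0.018 Tz 0.008 along 0.5327 z 0.2004 pitch 0.02 depth~46.8
Fx -2.3 Fy -0.5 Fz 2.1 Ty 0.029 Tx 0.060 Tz -0.026 along 0.5336 z 0.2003 pitch 0.01 depth~47.7
```

```bash

python3 -m pendant '{"rotation":[[0,0,0],[0,0,0]],"delta_pos":[[0.003,0,0],[0.003,0,0]],"jaw":[8,8]}'>/dev/null; python3 st.py
python3 -m pendant '{"rotation":[[0,0,0],[0,0,0]],"delta_pos":[[0.003,0,0],[0.003,0,0]],"jaw":[8,8]}'>/dev/null; python3 st.py
```

```text
Fx -2.0 Fy -0.7 Fz 2.9 Ty 0.085 Tx -0.034 Tz -0.081 along 0.5345 z 0.2003 pitch 0.01 depth~48.6
Fx -1.9 Fy 0.5 Fz 3.0 Ty 0.090 Tx -0.022 Tz 0.019 along 0.5354 z 0.2003 pitch 0.01 depth~49.5
```

```bash

python3 -m pendant '{"rotation":[[0,0,0],[0,0,0]],"delta_pos":[[0.003,0,0],[0.003,0,0]],"jaw":[8,8]}'; python3 st.py

```

```text
t: 24.8
ee_pos: [0.5748, -0.0901, 0.2002]
eef_rot: [[0.971, 0.241, 0.0], [0.241, -0.971, 0.0], [0.0, 0.0, -1.0]]
wrist_force: [-2.0, -1.6, 3.7]
opening: 0.0134
Fx -2.4 Fy -1.1 Fz 3.7 Ty 0.098 Tx -0.006 Tz -0.016 along 0.5363 z 0.2002 pitch 0.01 depth~50.4
```

```bash

python3 -m pendant '{"rotation":[[0,0,0],[0,0,0]],"delta_pos":[[0.003,0,0],[0.003,0,0]],"jaw":[8,8]}'>/dev/null; python3 st.py
python3 -m pendant '{"rotation":[[0,0,0],[0,0,0]],"delta_pos":[[0.003,0,0],[0.003,0,0]],"jaw":[8,8]}'>/dev/null; python3 st.py
```

```text
Fx -1.6 Fy 0.2 Fz 3.2 Ty 0.105 Tx 0.043 Tz -0.016 along 0.5372 z 0.2002 pitch 0.01 depth~51.3
Fx -2.7 Fy -0.4 Fz 4.9 Ty 0.043 Tx 0.010 Tz -0.065 along 0.5381 z 0.2003 pitch 0.01 depth~52.2
```

```bash

python3 -m pendant '{"rotation":[[0,0,0],[0,0,0]],"delta_pos":[[0.003,0,0],[0.003,0,0]],"jaw":[8,8]}'>/dev/null; python3 st.py
python3 -m pendant '{"rotation":[[0,0,0],[0,0,0]],"delta_pos":[[0.003,0,0],[0.003,0,0]],"jaw":[8,8]}'>/dev/null; python3 st.py
```

```text
Fx -3.8 Fy -0.1 Fz 4.7 Ty 0.098 Tx -0.017 Tz -0.014 along 0.5390 z 0.2003 pitch 0.01 depth~53.1
Fx -3.8 Fy 0.8 Fz 4.3 Ty 0.161 Tx 0.023 Tz -0.026 along 0.5399 z 0.2002 pitch 0.01 depth~54.0
```

```bash

python3 -m pendant '{"rotation":[[0,0,0],[0,0,0]],"delta_pos":[[0.003,0,0],[0.003,0,0]],"jaw":[8,8]}'>/dev/null; python3 st.py
python3 -m pendant '{"rotation":[[0,0,0],[0,0,0]],"delta_pos":[[0.003,0,0],[0.003,0,0]],"jaw":[8,8]}'>/dev/null; python3 st.py
```

```text
Fx -3.3 Fy 0.0 Fz 5.0 Ty 0.186 Tx -0.007 Tz 0.037 along 0.5408 z 0.2003 pitch 0.02 depth~54.9
Fx -4.0 Fy -0.4 Fz 3.6 Ty 0.119 Tx 0.007 Tz -0.033 along 0.5416 z 0.2002 pitch 0.01 depth~55.8
```

```bash

python3 -m pendant '{"rotation":[[0,0,0],[0,0,0]],"delta_pos":[[0.003,0,-0.0005],[0.003,0,-0.0005]],"jaw":[8,8]}'>/dev/null; python3 st.py
python3 -m pendant '{"rotation":[[0,0,0],[0,0,0]],"delta_pos":[[0.003,0,0],[0.003,0,0]],"jaw":[8,8]}'>/dev/null; python3 st.py
```

```text
Fx -3.0 Fy 0.9 Fz 3.7 Ty 0.110 Tx 0.013 Tz -0.049 along 0.5425 z 0.2003 pitch 0.01 depth~56.7
Fx -3.5 Fy -0.6 Fz 3.4 Ty 0.167 Tx -0.014 Tz -0.011 along 0.5435 z 0.2003 pitch 0.00 depth~57.6
```

```bash

python3 -m pendant '{"rotation":[[0,0,0],[0,0,0]],"delta_pos":[[0.003,0,0],[0.003,0,0]],"jaw":[8,8]}'>/dev/null; python3 st.py
python3 -m pendant '{"rotation":[[0,0,0],[0,0,0]],"delta_pos":[[0.003,0,0],[0.003,0,0]],"jaw":[8,8]}'>/dev/null; python3 st.py
```

```text
Fx -3.7 Fy -0.7 Fz 4.0 Ty 0.075 Tx 0.004 Tz -0.015 along 0.5444 z 0.2004 pitch 0.01 depth~58.5
Fx -2.3 Fy 0.4 Fz 3.0 Ty 0.113 Tx 0.009 Tz -0.050 along 0.5452 z 0.2003 pitch 0.01 depth~59.4
```

```bash

python3 -m pendant '{"rotation":[[0,0,0],[0,0,0]],"delta_pos":[[0.003,0,0],[0.003,0,0]],"jaw":[8,8]}'>/dev/null; python3 st.py

```

```text
Fx -3.0 Fy -0.8 Fz 4.1 Ty 0.147 Tx 0.021 Tz 0.023 along 0.5461 z 0.2004 pitch 0.01 depth~60.3
```

```bash
python3 - <<'E'
from h import *
im=arm.read_camera('wrist');cv2.imwrite('pics/w13.png',im)
sc=arm.read_camera('scene');cv2.imwrite('pics/s13.png',cv2.resize(sc[190:265,250:350],None,fx=8,fy=8,interpolation=cv2.INTER_CUBIC))
E
```

```text
(no output)
```

View pics/w13.png

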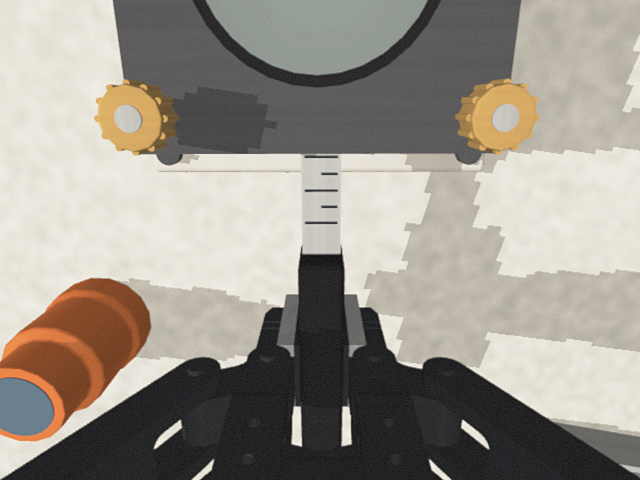

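```bash

python3 -m pendant '{"rotation":[[0,0,0],[0,0,0]],"delta_pos":[[0.003,0,-0.0005],[0.003,0,-0.0005]],"jaw":[8,8]}'>/dev/null; python3 st.py
python3 -m pendant '{"rotation":[[0,0,0],[0,0,0]],"delta_pos":[[0.003,0,0],[0.003,0,0]],"jaw":[8,8]}'>/dev/null; python3 st.py
```

```text
Fx -3.4 Fy 0.2 Fz 3.5 Ty 0.244 Tx 0.004 Tz 0.021 along 0.5469 z 0.2004 pitch -0.03 depth~61.0
Fx -5.0 Fy -0.1 Fz 4.3 Ty 0.447 Tx 0.034 Tz 0.023 along 0.5477 z 0.2004 pitch -0.06 depth~61.8
```

```bash

python3 -m pendant '{"rotation":[[0,0,0],[0,0,0]],"delta_pos":[[0.003,0,0],[0.003,0,0]],"jaw":[8,8]}'>/dev/null; python3 st.py
python3 -m pendant '{"rotation":[[0,0,0],[0,0,0]],"delta_pos":[[0.003,0,0],[0.003,0,0]],"jaw":[8,8]}'>/dev/null; python3 st.py
```

```text
Fx -6.9 Fy 0.8 Fz 5.6 Ty 0.682 Tx -0.006 Tz -0.052 along 0.5483 z 0.2004 pitch -0.12 depth~62.4
Fx -8.4 Fy -0.9 Fz 6.1 Ty 0.878 Tx 0.013 Tz 0.026 along 0.5490 z 0.2003 pitch -0.19 depth~63.1
```

```bash

python3 -m pendant '{"rotation":[[0,0,0],[0,0,0]],"delta_pos":[[0.003,0,0],[0.003,0,0]],"jaw":[8,8]}'>/dev/null; python3 st.py

```

```text
Fx -11.1 Fy -0.5 Fz 8.3 Ty 1.118 Tx 0.004 Tz 0.034 along 0.5496 z 0.2003 pitch -0.26 depth~63.7
```

```bash

python3 -m pendant '{"rotation":[[0,0,0],[0,0,0]],"delta_pos":[[0.003,0,0],[0.003,0,0]],"jaw":[8,8]}'>/dev/null; python3 st.py

```

```text
Fx -13.4 Fy 0.3 Fz 9.1 Ty 1.369 Tx -0.003 Tz -0.007 along 0.5502 z 0.2003 pitch -0.33 depth~64.3
```

```bash

python3 -m pendant '{"rotation":[[0,0,0],[0,0,0],[0,0,0]],"delta_pos":[[-0.003,0,0],[-0.003,0,0],[-0.003,0,0]],"jaw":[8,8,8]}'>/dev/null; python3 st.py
python3 - <<'E'
from h import *
im=arm.read_camera('wrist');cv2.imwrite('pics/w14.png',im)
sc=arm.read_camera('scene');cv2.imwrite('pics/s14.png',sc)
cv2.imwrite('pics/t14.png',arm.read_camera('top'))
E
python3 st.py
```

```text
Fx -9.4 Fy -0.6 Fz 7.5 Ty 0.898 Tx -0.073 Tz -0.028 along 0.5498 z 0.2003 pitch -0.19 depth~63.9
Fx -8.9 Fy -0.4 Fz 6.7 Ty 0.877 Tx -0.024 Tz 0.034 along 0.5498 z 0.2004 pitch -0.19 depth~63.9
```

View pics/w14.png

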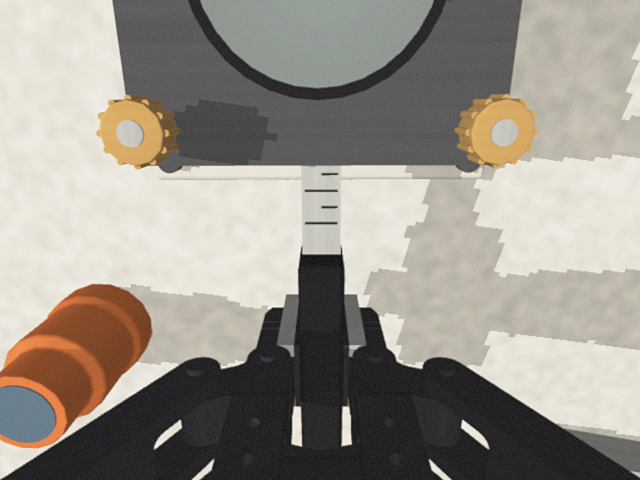

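View pics/s14.png

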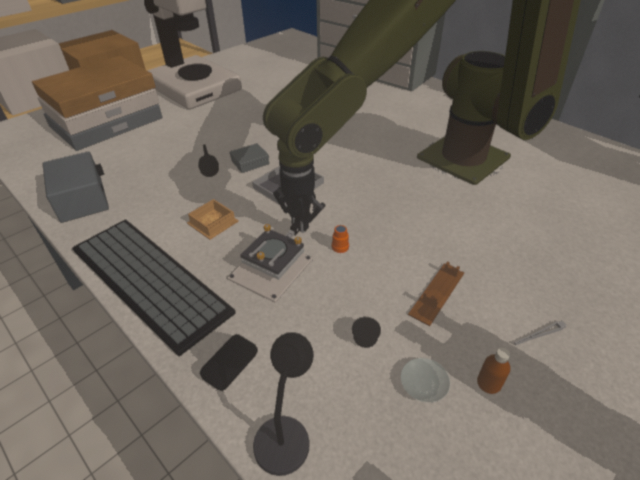

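```bash
python3 - <<'E'
from bench import arm
print(arm.observe()['t'],arm.observe()['opening'],arm.hand_in())
E
```

```text
the job is handed in; nothing more can be done
29.675 0.012798147533864093 None
```

The eyepiece is standing in the tray, and the taper gauge sits snug between the plates, still held by its handle. I handed the job in at 29.7 s, well under the 72 s limit.

- **Eyepiece:** I set the black one down upright near the middle of the steel tray, with only a light contact force. The picture taken after release showed it standing. The network pointed at the orange look-alike in one view; I ignored that and left it alone.
- **Gauge:** I lifted it straight out of the rest. The blade went in along the stage's axis at mid-width, in steps of about 1 mm, with light contact on the lower plate. It did not slip in the grip.
- **Snug point:** The drag stayed at about 2–4 N until roughly 61 mm in, then rose steadily to 13 N at about 64 mm. I eased the push back to about 9 N. At hand-in the force across the blade was about 9 N along its length and 7 N upward.
- **Depth:** The blade's graduations gave about 63 mm and the arm position about 64 mm, a 1 mm disagreement. The gap is therefore about 6.1–6.2 mm, taking the depth at which the blade first became tight.

I could not measure the force against the top plate directly. From an assumed friction of 0.4–0.5 I estimate 6–11 N, below the 25 N limit. I did not measure the bystanders' positions at the end. No contact with them was felt, and nothing looked moved in the final scene and wrist pictures.

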